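# Find the rocking corner of the drum jig and flatten its shim

### The arm

A 6-joint arm with a two-finger parallel gripper is mounted at the origin on the work surface. World frame = base frame: x ahead of the robot, y to its left, z up, the work surface at z = 0. Lengths are in m, angles in rad, forces in N, time in s.
With the tool pointing down it reaches from about 0.35 to 0.775 m from the base axis. Payload 7.3 kg.
Tool frame: the origin (TCP) lies where the fingers leave the gripper's body, on its centre line; the fingertips stand 66 mm ahead of it and the grasp point (between the pads) lies 47 mm ahead of it (robot.tips_ahead is the distance from the TCP to the fingertips, in m); z points along the fingers, y is the line along which they close (so a half turn about z gives the same grasp; the last joint's range is limited). The gripper opens to 92 mm and grips with 3 to 60 N. Pads are 19 mm wide; open, the fingers measure 130 mm over their backs; the gripper's body (75 mm by 190 mm) begins 47 mm behind the grasp point.
Start: joints at [-1.276, 0.342, 1.524, -0, 1.275, -0.146], TCP at [0.224, -0.475, 0.292] pointing down, gripper open.
Joint ranges: [-2.53, 2.53], [-0.77, 2.02], [0.04, 2.7], [-1, 4.14], [0.28, 2.66], [-3.11, 3.11]. Speed limits (rad/s): [2.57, 2.57, 3.14, 3.14, 3.14, 3.14].

### API

Orientations are given as [roll, pitch, yaw] about the fixed x, y, z axes, in that order (R = Rz(yaw) Ry(pitch) Rx(roll)).
In Python, from cell import robot gives the robot as it stands.
- The arm moves only by the shell command python3 -m inch 'ROWS' [FORCE]. ROWS is a JSON object of lists of equal length, an entry for each row: "travel": the shift along the tool's x, y, z in mm, a list of three; "turn": the turn about the tool's z in units of 5 degrees (1.0 is 5 degrees); "claw": the closure, from -1 (fully open) to 1 (shut). A call has 1 to 12 rows; each row is the pose to reach, as a shift and turn from the pose commanded when the call began, along the tool's axes at that moment; what a row does not reach only later rows make up. A row lasts 1/10 s, in which the tool goes at most 50 mm and 8.59 degrees, less where a joint would pass 70% of its speed; a pose out of reach is approached as far as the arm can. A call with a gripper value outside its range is refused whole. The fingers move at their own pace and stop on an object; FORCE is the grip in N (left out, the last holds). Time passes only in rows, so rows that repeat a pose let the fingers close. It gives the time, the measured TCP pose, the force, the opening and the grip force at its end, in the units of the state.
- robot.observe(): the state, without advancing time (a new reading comes with each control period).
- robot.read_camera(name): name is "side" or "top"; returns a dict with "pixels" (400x640x3 uint8, red, green, blue), "fx", "fy", "cx", "cy" (pixels), "k1" (the pictures are not rectified: a ray, as slopes to the right and down, at radius r is drawn at 1 + k1 r^2 times it, then the intrinsics apply), "cam_to_world" (4x4, takes a point from camera to world coordinates). Camera axes: x right, y down, z forward; pixel columns grow to the right and rows downward; lengths in m; the calibration is good to about 2 mm. A picture is of the moment at which its call begins. There is no depth.
- robot.hand_in(): hands the job in; it is judged then, once.
The state is a dict: "time": time; "qpos": joint angles; "qvel": joint speeds; "joint_efforts": joint torques, N m; "tool_pos": TCP position; "tool_rot": TCP orientation; "contact_force": force on the tool from outside, world axes, zero at the start; "torque": the same for the moment, N m; "opening": finger opening in m; "grip_force": force on a finger pad.
Only numpy, scipy, OpenCV 4.12 (cv2) and the standard library are available. Lean on these libraries where they do the work, as an engineer would, in place of code of your own. Each camera call takes 0.05 s, during which the arm holds its last target. There are 200 camera calls.

### The job

One corner of the drum jig plate rocks: press down firmly on each of the plate's four corners in turn, going clockwise seen from above from the corner nearest the robot on its left (near left, far left, far right, near right), to feel which one sinks. Then press the brass shim tongue beside the rocking corner flat onto its seat and come away. Leave the other three shims standing, and the plate, the drum shell on it and everything else where they are; nothing is to be picked up.

Things in the scene. Friction and masses are not known exactly. Their poses are not given: they have to be found in the camera images.
- bed: Fixed grey iron bed lying on the bench, 200 x 360 x 15 mm (x, y, z); origin at the centre of its underside, x away from the robot, y to the left, long side along y. It may be turned up to 0.3 rad. The plate lies over its middle with the same centre and axes.
- plate: Loose aluminium jig plate, 150 x 220 x 10 mm, 1.2 kg, resting freely on four feet, its top 37 mm above the bench; origin at the centre of its underside. A steel ring (outside diameter 104 mm, 10 mm high) on its middle holds the red drum shell. Three corners are firm; one, which looks like the rest, rocks. Which one changes from start to start.
- corner_near_left (a point): Place to press the plate's near left corner (near = robot side, left = +y side): centre of the dark 18 mm disc flush on the plate's top, straight above a foot; 20 mm in from each of the two plate edges. If firm it gives less than 1 mm; if it is the rocking one it starts to sink at about 2 N, sinks 6 mm in all at about 4.5 N, and springs back when let go.
- corner_near_right (a point): Place to press the plate's near right corner (near = robot side, left = +y side): centre of the dark 18 mm disc flush on the plate's top, straight above a foot; 20 mm in from each of the two plate edges. If firm it gives less than 1 mm; if it is the rocking one it starts to sink at about 2 N, sinks 6 mm in all at about 4.5 N, and springs back when let go.
- corner_far_left (a point): Place to press the plate's far left corner (near = robot side, left = +y side): centre of the dark 18 mm disc flush on the plate's top, straight above a foot; 20 mm in from each of the two plate edges. If firm it gives less than 1 mm; if it is the rocking one it starts to sink at about 2 N, sinks 6 mm in all at about 4.5 N, and springs back when let go.
- corner_far_right (a point): Place to press the plate's far right corner (near = robot side, left = +y side): centre of the dark 18 mm disc flush on the plate's top, straight above a foot; 20 mm in from each of the two plate edges. If firm it gives less than 1 mm; if it is the rocking one it starts to sink at about 2 N, sinks 6 mm in all at about 4.5 N, and springs back when let go.
- shim_near_left (a joint): Angle of the brass shim tongue that belongs to the near left corner and stands up just outside it, on the +y side of the plate: 0 = standing at 0.55 rad above level, 0.55 = flat on its seat; starts between 0 and 0.12. Stiff hinge: it stays where it is left, and takes about 3 N, pressed at its pad, to bend down.
- shim_near_left_pad (a point): Point on top of the near left shim tongue, 32 mm out from its hinge. Tongue 34 mm wide (bed x), 50 long, 3 thick, rising outwards (+y). Hinge line along bed x, centred at bed x -55, y +120 mm, 34.5 mm above the bench, 10 mm off the plate's edge. Flat: top face 36 mm above the bench, this point 32 mm outwards of the hinge.
- shim_near_right (a joint): Angle of the brass shim tongue that belongs to the near right corner and stands up just outside it, on the -y side of the plate: 0 = standing at 0.55 rad above level, 0.55 = flat on its seat; starts between 0 and 0.12. Stiff hinge: it stays where it is left, and takes about 3 N, pressed at its pad, to bend down.
- shim_near_right_pad (a point): Point on top of the near right shim tongue, 32 mm out from its hinge. Tongue 34 mm wide (bed x), 50 long, 3 thick, rising outwards (-y). Hinge line along bed x, centred at bed x -55, y -120 mm, 34.5 mm above the bench, 10 mm off the plate's edge. Flat: top face 36 mm above the bench, this point 32 mm outwards of the hinge.
- shim_far_left (a joint): Angle of the brass shim tongue that belongs to the far left corner and stands up just outside it, on the +y side of the plate: 0 = standing at 0.55 rad above level, 0.55 = flat on its seat; starts between 0 and 0.12. Stiff hinge: it stays where it is left, and takes about 3 N, pressed at its pad, to bend down.
- shim_far_left_pad (a point): Point on top of the far left shim tongue, 32 mm out from its hinge. Tongue 34 mm wide (bed x), 50 long, 3 thick, rising outwards (+y). Hinge line along bed x, centred at bed x +55, y +120 mm, 34.5 mm above the bench, 10 mm off the plate's edge. Flat: top face 36 mm above the bench, this point 32 mm outwards of the hinge.
- shim_far_right (a joint): Angle of the brass shim tongue that belongs to the far right corner and stands up just outside it, on the -y side of the plate: 0 = standing at 0.55 rad above level, 0.55 = flat on its seat; starts between 0 and 0.12. Stiff hinge: it stays where it is left, and takes about 3 N, pressed at its pad, to bend down.
- shim_far_right_pad (a point): Point on top of the far right shim tongue, 32 mm out from its hinge. Tongue 34 mm wide (bed x), 50 long, 3 thick, rising outwards (-y). Hinge line along bed x, centred at bed x +55, y -120 mm, 34.5 mm above the bench, 10 mm off the plate's edge. Flat: top face 36 mm above the bench, this point 32 mm outwards of the hinge.
- foot_a_top (a point): Top centre of foot a, one of the four 24 mm round feet under the plate's corners, hidden by the plate, 27 mm above the bench. The feet's places are shuffled.
- foot_b_top (a point): Top centre of foot b, one of the four 24 mm round feet under the plate's corners, hidden by the plate, 27 mm above the bench. The feet's places are shuffled.
- foot_c_top (a point): Top centre of foot c, one of the four 24 mm round feet under the plate's corners, hidden by the plate, 27 mm above the bench. The feet's places are shuffled.
- foot_d_top (a point): Top centre of foot d, one of the four 24 mm round feet under the plate's corners, hidden by the plate, 27 mm above the bench. The feet's places are shuffled.
- drum: Scarlet tin drum shell, diameter 88 mm, 55 mm high, standing loose in the ring on the plate; origin at the centre of its underside. Leave it there.
- bell: Small brass tricycle bell, diameter 44 mm, 34 mm high, standing on the bed between the two right-hand shims; origin at its underside. Leave alone.
- top: White ceramic spinning top, diameter 42 mm, 46 mm high, standing on the bed between the two left-hand shims; origin at its underside. Leave alone.
- stick1: Maple drumstick, 195 mm long, 15 mm thick, on the bench beyond the bed; origin at the middle of its underside. Leave alone.
- stick2: Second drumstick, like the first and lying beyond it. Leave alone.
- rivets: Amber glass jar with a steel cap, diameter 52 mm, 70 mm high, on the bench to the left of the bed; origin at its underside. Leave alone.

How it is judged:
By the outcome, as a careful person would: the job done as asked, in the order asked, and still so for the second after the job is handed in, with the robot touching nothing.
It also fails if it takes over 51 s, if anything falls off the work surface, if the arm or the gripper's body presses on something with over 40 N, if the wrist force passes 120 N, or if a joint passes its speed limit or range.

## Working session

There is one attempt and no reset: what is moved stays moved. The work goes in short steps, Python scripts to look and compute and a shell command to move; the robot and the scene stay as the last step left them, time stands still between calls to the robot, and variables do not carry over. Pictures are saved under pics/ and viewed, at most 10 in all, crops included, and the job is handed in when it is done.

```bash
mkdir -p pics; ls; python3 - <<'E'
from cell import robot
import cv2,numpy as np
o=robot.observe();print(o)
for n in("top","side"):
    c=robot.read_camera(n);cv2.imwrite(f"pics/{n}0.png",c["pixels"][:,:,::-1])
    print(n,c["fx"],c["fy"],c["cx"],c["cy"],c["k1"],np.round(c["cam_to_world"],3).tolist())
E
```

```text
pics
{'time': 0.0, 'qpos': array([-1.27601233e+00,  3.42712196e-01,  1.52500389e+00, -2.02667512e-05,
        1.27540550e+00, -1.46008401e-01]), 'qvel': array([-0.00127079, -0.00106141, -0.00195454, -0.00030931,  0.00138877,
       -0.00088937]), 'joint_efforts': array([-1.11443722e-03, -4.31248212e+01, -2.44212538e+01,  7.17292889e-02,
        5.61598269e-02, -1.34935053e-04]), 'tool_pos': array([ 0.22391656, -0.47451657,  0.29155494]), 'tool_rot': array([-3.14007718e+00, -2.03269751e-04,  4.40798155e-01]), 'contact_force': array([-0.32624709,  0.18790595, -0.83142558]), 'torque': array([-0.0098994 ,  0.01351764, -0.00902674]), 'grip_force': 0.0, 'opening': 0.09176535719465652}
top 483.19939699984667 483.19939699984667 309.7736185948325 206.38813221483045 -0.06985695370511327 [[0.023, -0.99, 0.142, 0.47], [-1.0, -0.021, 0.017, 0.079], [-0.014, -0.143, -0.99, 0.996], [0.0, 0.0, 0.0, 1.0]]
side 374.1607349483991 374.1607349483991 323.2587398140842 192.36146243761308 0.009098718197303067 [[-0.711, -0.395, 0.582, 0.187], [-0.703, 0.392, -0.594, 0.544], [0.006, -0.831, -0.556, 0.494], [0.0, 0.0, 0.0, 1.0]]
```

View pics/top0.png

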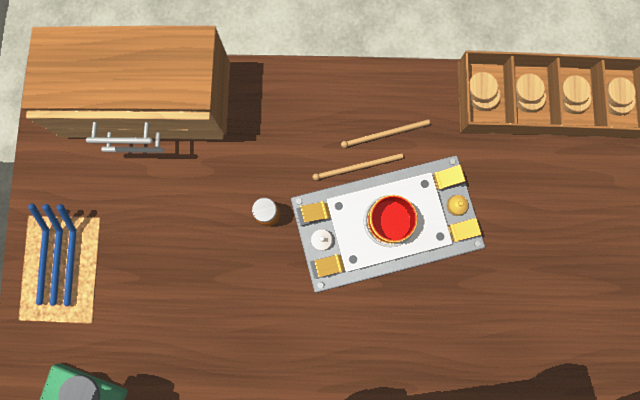

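View pics/side0.png

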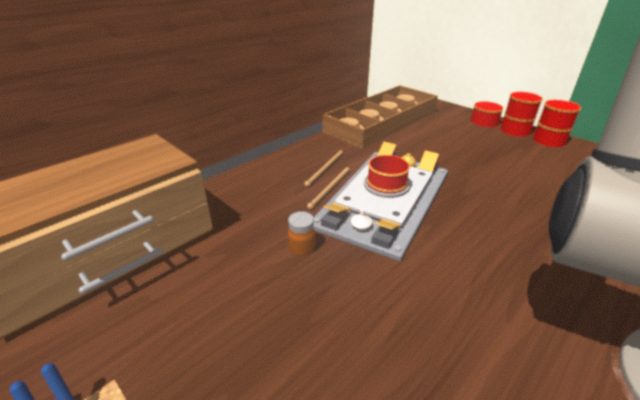

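The top view shows dark discs near (353,260), (336,206), (425,184) and (440,237), with shims at about (329,265), (315,211), (450,177) and (466,230). The side view agrees with this layout. Next I'll measure the discs on the z = 37 mm plane.

```bash
cat > h.py <<'E'
from cell import robot
import cv2,numpy as np
def ray(c,uv,z):
    K=np.array([[c["fx"],0,c["cx"]],[0,c["fy"],c["cy"]],[0,0,1]])
    n=cv2.undistortPoints(np.float64(uv).reshape(-1,1,2),K,np.array([c["k1"],0,0,0,0.]))[:,0]
    T=np.array(c["cam_to_world"]);d=np.c_[n,np.ones(len(n))]@T[:3,:3].T;o=T[:3,3]
    return o+d*((z-o[2])/d[:,2])[:,None]
E
python3 - <<'E'
from h import *
c=robot.read_camera("top");g=cv2.cvtColor(c["pixels"],cv2.COLOR_RGB2GRAY).astype(float)
uv=[]
for u,v in((353,260),(336,206),(425,184),(440,237)):
    p=g[v-7:v+8,u-7:u+8];w=np.clip(170-p,0,None)
    yy,xx=np.mgrid[v-7:v+8,u-7:u+8];m=(xx-u)**2+(yy-v)**2<=49;w=w*m
    uv.append(((xx*w).sum()/w.sum(),(yy*w).sum()/w.sum()))
P=ray(c,uv,.037);print(np.round(uv,1).tolist());print(P.round(4))
print("sides",[np.linalg.norm(P[i]-P[(i+1)%4]).round(4) for i in range(4)])
C=P.mean(0);yx=P[1]+P[2]-P[0]-P[3];yy=P[0]+P[1]-P[2]-P[3]
a=np.arctan2(yx[1],yx[0]);b=np.arctan2(-yy[0],yy[1]);th=(a*110+b*180)/290;print(C,a,b,th)
R=np.array([[np.cos(th),-np.sin(th)],[np.sin(th),np.cos(th)]])
for n,q in dict(nl=(-55,90),fl=(55,90),fr=(55,-90),nr=(-55,-90),snl=(-55,152),sfl=(55,152),sfr=(55,-152),snr=(-55,-152)).items():
    w=C[:2]+R@np.array(q)/1e3;print(n,w.round(4),np.hypot(*w).round(3))
s=robot.observe();yaw=s["tool_rot"][2];d=(C[:2]+R@np.array([-.055,.09]))-s["tool_pos"][:2]
print("turn units",-(th+np.pi/2-yaw)/np.radians(5),"tool dx,dy",d@[np.cos(yaw),np.sin(yaw)]*1e3,d@[np.sin(yaw),-np.cos(yaw)]*1e3)
E
```

```text
[[352.8, 258.9], [338.4, 205.5], [424.2, 183.4], [439.8, 236.0]]
[[ 0.5049  0.0083  0.037 ]
 [ 0.6107  0.0384  0.037 ]
 [ 0.6594 -0.1345  0.037 ]
 [ 0.5536 -0.1646  0.037 ]]
sides [np.float64(0.11), np.float64(0.1796), np.float64(0.1101), np.float64(0.1796)]
[ 0.5821523  -0.06310815  0.037     ] 0.27673064032306116 0.27456077700977755 0.2753838286113679
nl [0.5048 0.0085] 0.505
fl [0.6106 0.0385] 0.612
fr [ 0.6596 -0.1348] 0.673
nr [ 0.5537 -0.1647] 0.578
snl [0.4879 0.0682] 0.493
sfl [0.5937 0.0981] 0.602
sfr [ 0.6764 -0.1944] 0.704
snr [ 0.5706 -0.2243] 0.613
turn units -16.104186225565332 tool dx,dy 460.1014069102794 -317.11594407175335
```

```bash
python3 -m inch '{"travel":[[460,-317,0],[460,-317,0],[460,-317,0],[460,-317,0],[460,-317,0],[460,-317,0],[460,-317,0],[460,-317,0],[460,-317,0],[460,-317,0],[460,-317,0],[460,-317,0]],"turn":[-16.1,-16.1,-16.1,-16.1,-16.1,-16.1,-16.1,-16.1,-16.1,-16.1,-16.1,-16.1],"claw":[1,1,1,1,1,1,1,1,1,1,1,1]}' 20
```

```text
time: 1.35
tool_pos: [0.5063, 0.0123, 0.2918]
tool_rot: [3.141, -0.001, 1.851]
contact_force: [0.2, -0.9, 0.4]
opening: 0.0019
grip_force: 0.0
```

```bash
python3 -m inch '{"travel":[[0,0,0]],"turn":[0],"claw":[1]}'; cat > rel.py <<'E'
import sys
from h import *
th=.2754;C=np.array([.58215,-.06311]);R=np.array([[np.cos(th),-np.sin(th)],[np.sin(th),np.cos(th)]])
Q=dict(nl=(-55,90),fl=(55,90),fr=(55,-90),nr=(-55,-90),snl=(-55,152),sfl=(55,152),sfr=(55,-152),snr=(-55,-152))
s=robot.observe();yaw=s["tool_rot"][2];d=C+R@np.array(Q[sys.argv[1]])/1e3-s["tool_pos"][:2]
print("t",s["time"].__round__(2),"units",(-(th+np.pi/2-yaw)/np.radians(5)).round(2),"dx,dy mm",(d@[np.cos(yaw),np.sin(yaw)]*1e3).round(1),(d@[np.sin(yaw),-np.cos(yaw)]*1e3).round(1),"tip z",((s["tool_pos"][2]-robot.tips_ahead)*1e3).round(1),"rot",s["tool_rot"].round(4),"F",s["contact_force"].round(2),"open",s["opening"])
E
python3 rel.py nl
```

```text
time: 1.45
tool_pos: [0.505, 0.0095, 0.2916]
tool_rot: [-3.141, -0.0, 1.849]
contact_force: [-0.1, -1.0, 0.6]
opening: 0.0008
grip_force: 0.0
t 1.45 units 0.03 dx,dy mm -0.9 -0.5 tip z 226.1 rot [-3.1405e+00 -2.0000e-04  1.8491e+00] F [-0.08 -0.96  0.58] open 0.0007831682828713459
```

```bash
python3 -m inch '{"travel":[[0,0,45],[0,0,90],[0,0,135],[0,0,165],[0,0,176],[0,0,182],[0,0,184],[0,0,184],[0,0,184]],"turn":[0,0,0,0,0,0,0,0,0],"claw":[1,1,1,1,1,1,1,1,1]}'; python3 rel.py nl
```

```text
time: 2.35
tool_pos: [0.5055, 0.0079, 0.1095]
tool_rot: [3.139, 0.001, 1.846]
contact_force: [0.4, 0.3, -0.4]
opening: 0.0006
grip_force: 0.0
t 2.35 units -0.01 dx,dy mm 0.8 -0.6 tip z 44.0 rot [3.1393e+00 1.1000e-03 1.8458e+00] F [ 0.35  0.29 -0.37] open 0.0005736492352438065
```

```bash
python3 -m inch '{"travel":[[0,0,2],[0,0,4],[0,0,5],[0,0,6],[0,0,6],[0,0,6]],"turn":[0,0,0,0,0,0],"claw":[1,1,1,1,1,1]}'
```

```text
time: 2.95
tool_pos: [0.5048, 0.0082, 0.1027]
tool_rot: [3.141, 0.0, 1.846]
contact_force: [-2.4, 0.5, 7.3]
opening: 0.0006
grip_force: 3.3
```

```bash
python3 -m inch '{"travel":[[0,0,1],[0,0,2],[0,0,2]],"turn":[0,0,0],"claw":[1,1,1]}'
```

```text
time: 3.25
tool_pos: [0.5048, 0.0082, 0.1026]
tool_rot: [3.141, 0.001, 1.846]
contact_force: [-7.2, 0.2, 24.9]
opening: 0.0004
grip_force: 12.7
```

```bash
python3 -m inch '{"travel":[[0,0,-5],[0,0,-25],[0,40,-25],[0,80,-25],[0,105,-25],[0,110,-25],[0,110,-25],[0,110,-18],[0,110,-10],[0,110,-8],[0,110,-8]],"turn":[0,0,0,0,0,0,0,0,0,0,0],"claw":[1,1,1,1,1,1,1,1,1,1,1]}'; python3 rel.py fl
```

```text
time: 4.35
tool_pos: [0.6099, 0.0378, 0.1075]
tool_rot: [-3.14, -0.0, 1.845]
contact_force: [0.2, -0.6, 0.2]
opening: 0.0002
grip_force: 0.0
t 4.35 units -0.01 dx,dy mm 0.4 0.9 tip z 42.0 rot [-3.1400e+00 -5.0000e-04  1.8454e+00] F [ 0.2  -0.63  0.16] open 0.00015375813918772112
```

```bash
python3 -m inch '{"travel":[[0,0,2],[0,0,4],[0,0,5],[0,0,6],[0,0,6],[0,0,6]],"turn":[0,0,0,0,0,0],"claw":[1,1,1,1,1,1]}'
```

```text
time: 4.95
tool_pos: [0.6107, 0.038, 0.1025]
tool_rot: [3.141, 0.0, 1.846]
contact_force: [-1.4, -0.1, 3.8]
opening: 0.0006
grip_force: 1.4
```

```bash
python3 -m inch '{"travel":[[0,0,1],[0,0,1]],"turn":[0,0],"claw":[1,1]}'
```

```text
time: 5.15
tool_pos: [0.6108, 0.0381, 0.1014]
tool_rot: [3.141, 0.0, 1.846]
contact_force: [-1.4, 0.7, 4.1]
opening: 0.0007
grip_force: 2.0
```

```bash
python3 -m inch '{"travel":[[0,0,1],[0,0,2],[0,0,2]],"turn":[0,0,0],"claw":[1,1,1]}'
```

```text
time: 5.45
tool_pos: [0.6109, 0.0382, 0.0994]
tool_rot: [3.141, 0.0, 1.846]
contact_force: [-1.0, 1.3, 5.7]
opening: 0.0008
grip_force: 2.8
```

```bash
python3 -m inch '{"travel":[[0,0,1],[0,0,2],[0,0,3],[0,0,3]],"turn":[0,0,0,0],"claw":[1,1,1,1]}'
```

```text
time: 5.85
tool_pos: [0.611, 0.0383, 0.0973]
tool_rot: [3.14, 0.0, 1.846]
contact_force: [-3.5, 1.9, 11.6]
opening: 0.0002
grip_force: 5.4
```

Far left sinks about 5–6 mm, so it rocks. I'll still press the other two corners as asked.

```bash
python3 -m inch '{"travel":[[0,0,-4],[0,0,-8],[0,0,-20],[0,0,-40],[-40,0,-40],[-85,0,-40],[-130,0,-40],[-165,0,-40],[-178,0,-40],[-180,0,-40],[-180,0,-30],[-180,0,-20]],"turn":[0,0,0,0,0,0,0,0,0,0,0,0],"claw":[1,1,1,1,1,1,1,1,1,1,1,1]}'; python3 rel.py fr
```

```text
time: 7.05
tool_pos: [0.6593, -0.1334, 0.1155]
tool_rot: [-3.141, -0.001, 1.847]
contact_force: [-0.4, 0.2, 0.2]
opening: 0.0007
grip_force: 0.0
t 7.05 units 0.01 dx,dy mm -1.3 -0.1 tip z 50.0 rot [-3.1413e+00 -5.0000e-04  1.8474e+00] F [-0.36  0.2   0.21] open 0.0007141328743218091
```

```bash
python3 -m inch '{"travel":[[0,0,4],[0,0,7],[0,0,8],[0,0,8]],"turn":[0,0,0,0],"claw":[1,1,1,1]}'; python3 rel.py fr
```

```text
time: 7.45
tool_pos: [0.6596, -0.1349, 0.1082]
tool_rot: [3.141, 0.0, 1.846]
contact_force: [0.2, -0.8, -0.3]
opening: -0.0002
grip_force: 0.0
t 7.45 units -0.0 dx,dy mm 0.2 -0.0 tip z 42.7 rot [3.1415e+00 1.0000e-04 1.8462e+00] F [ 0.21 -0.85 -0.31] open -0.00024351559627534933
```

```bash
python3 -m inch '{"travel":[[0,0,2],[0,0,4],[0,0,5],[0,0,6],[0,0,6],[0,0,6]],"turn":[0,0,0,0,0,0],"claw":[1,1,1,1,1,1]}'
```

```text
time: 8.05
tool_pos: [0.6595, -0.1353, 0.1028]
tool_rot: [3.142, 0.0, 1.846]
contact_force: [-1.5, -0.3, 7.2]
opening: 0.0003
grip_force: 2.7
```

```bash
python3 -m inch '{"travel":[[0,0,1],[0,0,1]],"turn":[0,0],"claw":[1,1]}'
```

```text
time: 8.25
tool_pos: [0.6595, -0.1353, 0.1027]
tool_rot: [3.141, 0.001, 1.846]
contact_force: [-4.5, 0.6, 11.2]
opening: 0.0008
grip_force: 5.5
```

```bash
python3 -m inch '{"travel":[[0,0,1],[0,0,1]],"turn":[0,0],"claw":[1,1]}'
```

```text
time: 8.45
tool_pos: [0.6595, -0.1353, 0.1027]
tool_rot: [3.141, 0.001, 1.846]
contact_force: [-7.6, 1.2, 16.3]
opening: -0.0
grip_force: 8.2
```

```bash
python3 -m inch '{"travel":[[0,0,-5],[0,0,-25],[0,-40,-28],[0,-80,-28],[0,-105,-28],[0,-110,-28],[0,-110,-28],[0,-110,-18],[0,-110,-10],[0,-110,-8],[0,-110,-8]],"turn":[0,0,0,0,0,0,0,0,0,0,0],"claw":[1,1,1,1,1,1,1,1,1,1,1]}'; python3 rel.py nr
```

```text
time: 9.55
tool_pos: [0.5538, -0.1647, 0.1071]
tool_rot: [-3.14, -0.001, 1.846]
contact_force: [-0.4, -0.4, 0.2]
opening: 0.0003
grip_force: 0.0
t 9.55 units 0.0 dx,dy mm 0.0 -0.1 tip z 41.6 rot [-3.1403e+00 -1.0000e-03  1.8464e+00] F [-0.4  -0.45  0.17] open 0.0003484774586883944
```

```bash
python3 -m inch '{"travel":[[0,0,2],[0,0,4],[0,0,5],[0,0,6],[0,0,6],[0,0,6]],"turn":[0,0,0,0,0,0],"claw":[1,1,1,1,1,1]}'
```

```text
time: 10.15
tool_pos: [0.5537, -0.1651, 0.1028]
tool_rot: [3.141, 0.0, 1.846]
contact_force: [-1.7, 1.0, 6.3]
opening: 0.0009
grip_force: 2.8
```

```bash
python3 -m inch '{"travel":[[0,0,1],[0,0,1],[0,0,1]],"turn":[0,0,0],"claw":[1,1,1]}'
```

```text
time: 10.45
tool_pos: [0.5537, -0.1651, 0.1027]
tool_rot: [3.141, 0.001, 1.846]
contact_force: [-4.4, 2.5, 13.3]
opening: 0.0004
grip_force: 6.5
```

Near right is firm, so the far left corner is the rocking one. I'll go over the drum to the far left shim, aiming 28 mm out from the hinge.

```bash
python3 -m inch '{"travel":[[0,0,-5],[0,0,-50],[0,0,-100],[40,18,-105],[80,36,-105],[120,55,-105],[160,73,-105],[200,91,-105],[230,105,-105],[239,110,-105],[239,110,-105],[239,110,-80]],"turn":[0,0,0,0,0,0,0,0,0,0,0,0],"claw":[1,1,1,1,1,1,1,1,1,1,1,1]}'; python3 rel.py sfl; python3 - <<'E'
from h import *
c=robot.read_camera("side");cv2.imwrite("pics/s1.png",cv2.resize(c["pixels"][120:280,260:480,::-1],None,fx=3,fy=3))
E
```

```text
time: 11.65
tool_pos: [0.5965, 0.0939, 0.1839]
tool_rot: [3.135, 0.002, 1.846]
contact_force: [0.8, -0.7, -0.4]
opening: 0.0004
grip_force: 0.0
t 11.65 units -0.0 dx,dy mm 4.8 -1.5 tip z 118.4 rot [3.1351e+00 2.4000e-03 1.8458e+00] F [ 0.82 -0.71 -0.37] open 0.00041657913364707196
```

View pics/s1.png

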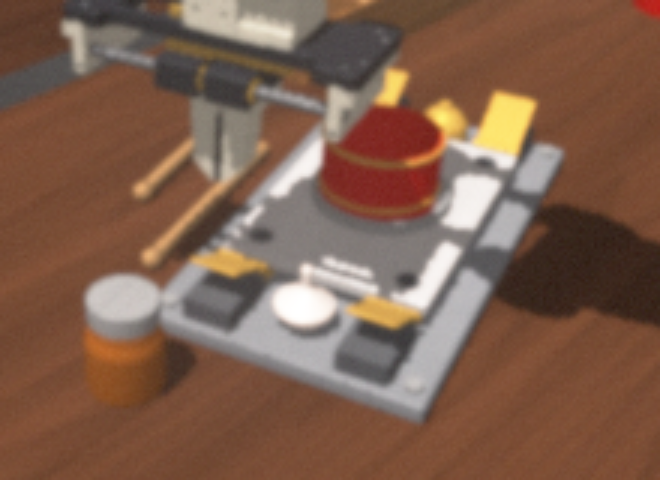

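The crop shows the fingers at (225,170), above the far left shim at (230,262). The drum, top and jar are undisturbed. I'll press down now.

```bash
python3 -m inch '{"travel":[[0,0,25],[0,0,45],[0,0,52],[0,0,56],[0,0,60],[0,0,63],[0,0,66],[0,0,69],[0,0,72],[0,0,74],[0,0,76],[0,0,76]],"turn":[0,0,0,0,0,0,0,0,0,0,0,0],"claw":[1,1,1,1,1,1,1,1,1,1,1,1]}'; python3 rel.py sfl
```

```text
time: 12.9
tool_pos: [0.5946, 0.0948, 0.1049]
tool_rot: [-3.141, 0.0, 1.846]
contact_force: [-0.1, 0.3, 0.8]
opening: 0.0004
grip_force: 0.4
t 12.9 units -0.0 dx,dy mm 3.4 0.1 tip z 39.4 rot [-3.1413e+00  1.0000e-04  1.8459e+00] F [-0.05  0.29  0.8 ] open 0.000405310278172779
```

```bash
python3 -m inch '{"travel":[[0,0,1],[0,0,2],[0,0,3],[0,0,3]],"turn":[0,0,0,0],"claw":[1,1,1,1]}'; python3 rel.py sfl
```

```text
time: 13.3
tool_pos: [0.5946, 0.0948, 0.102]
tool_rot: [-3.141, 0.0, 1.846]
contact_force: [-0.3, 1.5, 1.1]
opening: 0.0004
grip_force: 0.5
t 13.3 units -0.0 dx,dy mm 3.4 0.1 tip z 36.5 rot [-3.1413e+00  1.0000e-04  1.8459e+00] F [-0.26  1.55  1.06] open 0.00039563203971648947
```

```bash
python3 -m inch '{"travel":[[0,0,1],[0,0,2],[0,0,2],[0,0,2]],"turn":[0,0,0,0],"claw":[1,1,1,1]}'; python3 rel.py sfl
```

```text
time: 13.7
tool_pos: [0.5946, 0.0948, 0.1015]
tool_rot: [3.141, 0.0, 1.846]
contact_force: [-3.6, 1.5, 11.2]
opening: 0.0006
grip_force: 5.7
t 13.7 units -0.0 dx,dy mm 3.5 0.1 tip z 36.0 rot [3.1411e+00 3.0000e-04 1.8459e+00] F [-3.56  1.52 11.22] open 0.0006100019644149572
```

It's seated at tip z = 36.0 mm with 11 N. I'll press slightly more, then lift away and check.

```bash
python3 -m inch '{"travel":[[0,0,1],[0,0,1],[0,0,-4],[0,0,-30],[0,0,-75],[0,0,-120],[0,0,-150],[0,-40,-160],[0,-85,-160],[0,-130,-160],[0,-150,-160],[0,-150,-160]],"turn":[0,0,0,0,0,0,0,0,0,0,0,0],"claw":[1,1,1,1,1,1,1,1,1,1,1,1]}'; python3 - <<'E'
from h import *
c=robot.read_camera("side");cv2.imwrite("pics/s2.png",cv2.resize(c["pixels"][120:280,260:480,::-1],None,fx=3,fy=3))
c=robot.read_camera("top");cv2.imwrite("pics/t2.png",cv2.resize(c["pixels"][100:320,230:500,::-1],None,fx=2.5,fy=2.5))
E
```

```text
time: 14.9
tool_pos: [0.448, 0.0535, 0.2603]
tool_rot: [-3.14, 0.0, 1.845]
contact_force: [-0.3, -0.5, 0.3]
opening: 0.0004
grip_force: 0.0
```

View pics/s2.png

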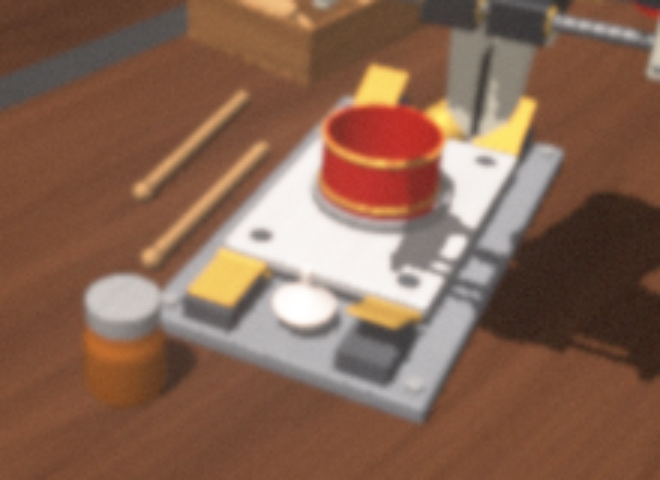

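View pics/t2.png

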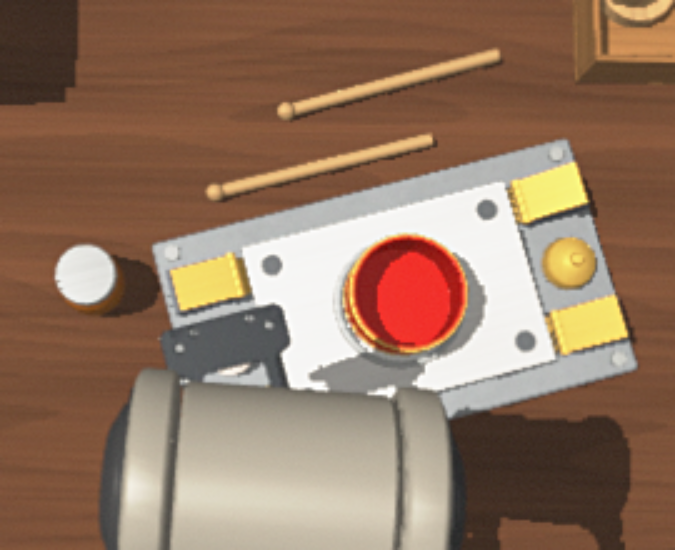

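The far left shim (side crop (228,280), top crop (207,282)) lies flat on its seat. The other three are still standing, and the plate, drum, bell, top and jar haven't moved.

```bash
python3 -c "
from cell import robot
print(robot.hand_in())"
```

```text
the job is handed in; nothing more can be done
None
```

The far left corner was the rocking one: it sank 5–6 mm, while the other three stayed firm when pressed in the order you gave. I pressed its shim flat, left the other three standing, backed the arm away with nothing else moved, and handed the job in at about 15 s.

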